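# Seat the proud probe and latch the keeper

## Robot

A 7-joint arm with a two-finger parallel gripper is mounted at the origin on the work surface. World frame = base frame: x ahead of the robot, y to its left, z up, the work surface at z = 0. Lengths are in m, angles in rad, forces in N, time in s.
With the tool pointing down it reaches from about 0.4 to 0.85 m from the base axis. Payload 10.4 kg.
Tool frame: the origin (TCP) lies between the finger pads; the fingertips stand 14 mm ahead of it and the grasp point (between the pads) lies 5 mm behind it; z points along the fingers, y is the line along which they close (so a half turn about z gives the same grasp; the last joint's range is limited). The gripper opens to 87 mm and grips with 3 to 60 N. Pads are 19 mm wide; open, the fingers measure 117 mm over their backs; the gripper's body (75 mm by 190 mm) begins 51 mm behind the grasp point.
Start: joints at [-1.299, 0.332, -0.065, 1.46, 0.022, 1.35, -0.088], TCP at [0.182, 0.598, 0.237] pointing down, gripper open.
Joint ranges: [-2.6, 2.6], [-0.5, 2.12], [-1.47, 1.34], [0.16, 2.42], [-1.27, 4.41], [0.06, 2.06], [-2.6, 2.6]. Speed limits (rad/s): [2.22, 2.22, 2.79, 2.79, 3.14, 3.14, 3.14].

## Interface

Orientations are given as a unit quaternion [x, y, z, w].
In Python, from bench import * gives the robot as it stands.
- The arm moves only by the tool drive_tool, never from a script. Its argument "deltas" is a list of rows, each a list of 7 numbers: the turn, a rotation vector about the tool's x, y, z in degrees, then the shift along the tool's x, y, z in m, then the closure, from -1 (fully open) to 1 (shut). A call has 1 to 12 rows; each row is the pose to reach, as a shift and turn from the pose commanded when the call began, along the tool's axes at that moment; what a row does not reach only later rows make up. A row lasts 1/10 s, in which the tool goes at most 50 mm and 8.59 degrees, less where a joint would pass 70% of its speed; a pose out of reach is approached as far as the arm can. A call with a gripper value outside its range is refused whole. The fingers move at their own pace and stop on an object; "squeeze" is the grip in N (left out, the last holds). Time passes only in rows, so rows that repeat a pose let the fingers close. It gives the time, the measured TCP pose, the force and the opening at its end, in the units of the state.
- read_state(): the state, without advancing time (a new reading comes with each control period).
- camera(name): name is "side" or "top" or "wrist"; returns (picture, depth): 420x560x3 uint8, red, green, blue; 420x560 float32, m along the optical axis (not along the pixel's ray), 0 where there is no reading.
- camera_params(name): a dict with "K" (3x3 intrinsics, pixels), "R" (3x3) and "t" (3): a world point X has camera coordinates R X + t; the wrist camera has in their place "mount" (4x4, takes a point from camera to tool coordinates, whose origin is the TCP and whose axes are the flange's). Camera axes: x right, y down, z forward; pixel columns grow to the right and rows downward; lengths in m; the calibration is good to about 2 mm. A picture is of the moment at which its call begins: read the wrist's pose just before it. camera_params takes no time and is no camera call.
- close_job(): hands the job in, once; it reports no verdict.
Trained networks look in the newest picture that a camera, given by its name, has taken for a name from the list of things; names that differ only in an ending like _2 or _b are one class to them, and where a whole thing is asked for, a point or a joint stands for the part that bears it (a point fixed in the world has none). Each returns a list of dicts, best first, with "score" (0 to 1); they miss things now and then, are a little off and sometimes report something else, mostly with a low value. They report only what shows in the picture. A call takes as long as a camera call. They do not tell look-alikes from the thing itself.
- outline_of(label, camera): "pixels" (420x560 bool, what is visible of it) and "location" ([column, row] as shares, 0 to 1, of the picture: columns of its width, rows of its height, amid what is visible of it).
- tip_of(label, camera): "location" ([column, row] as shares, 0 to 1, of the picture: columns of its width, rows of its height: a listed point, or the origin of a listed thing).
The state is a dict: "time": time; "joint_positions": joint angles; "joint_vel": joint speeds; "joint_torque": joint torques, N m; "ee_pos": TCP position; "eef_rot": TCP orientation; "ft_force": force on the tool from outside, world axes, zero at the start; "torque": the same for the moment, N m; "width": finger opening in m.
Only numpy, scipy, OpenCV 4.12 (cv2) and the standard library are available. Lean on these libraries where they do the work, as an engineer would, in place of code of your own. Each camera call takes 0.05 s, during which the arm holds its last target. There are 200 camera calls.

## Task

One of the three steel probes in the stand is standing proud of its glass vial: push it straight down until its cap sits on the vial's rim, level with its neighbours. Only then swing the hinged steel keeper over the row and fully down, so that its slot drops over the catch and all three probes are locked in. Leave the other things on the bench where they are.

Things in the scene. Friction and masses are not known exactly. Their poses are not given: they have to be found in the camera images.
- stand: Aluminium probe stand fixed to the bench, 90 (x) x 190 (y) mm base 20 mm thick, with a 30 x 16 mm pillar at each end (centres y = -76 and +76, tops at 126 mm). Origin: centre of the underside; its y runs along the row of three vials, from the hinge pillar (-y) to the catch pillar (+y); z up.
- keeper (a joint): Hinge of the keeper, a flat steel hasp 26 mm wide and 4 mm thick that reaches 172 mm from its hinge and swings over the probes. 0 rad: closed, level along the stand's +y, its slot over the catch; 1.57: straight up; more: leaning outwards, away from the vials (stop at 2.4). Stiff: stays where it is left, moves with 1 to 2 N at its end.
- keeper_hinge (a point): The keeper's hinge axis (parallel to the stand's x), over the hinge pillar at stand (0, -76, 134) mm. Closed, the keeper's underside is 132 mm and its top 136 mm above the bench, 4 mm above the caps of seated probes.
- keeper_end (a point): Far end of the keeper, 170 mm from the hinge, mid-thickness. A tab stands 12 mm out of the keeper's face here, the face that is upper when closed and outer when open. Just before it the keeper has a slot 14 mm wide, 26 mm long, centre 152 mm from the hinge.
- catch (a point): Top of the fixed steel staple (the catch) on the other pillar, at stand (0, 76, 146) mm.
- vial_a: Clear glass vial fixed in the stand, 23 mm outside diameter, 90 mm tall, 13 mm bore, 85 mm deep. Origin: centre of its underside (20 mm above the bench), z up along the bore. The three vials stand 44 mm apart in a row along the stand's y, in any order.
- vial_a_mouth (a point): Centre of that vial's mouth, at its rim, 110 mm above the bench.
- probe_a: Probe in vial_a: steel rod 10 mm diameter, 76 mm long, tapered foot, black cap 24 mm diameter, 18 mm high on top. Origin: on the axis at the cap's underside, z up. Fully home the cap's underside rests on the vial's rim, 90 mm above the vial's origin; the proud one is about 48 mm higher and resists with about 5 N while pushed down.
- vial_b: Clear glass vial fixed in the stand, 23 mm outside diameter, 90 mm tall, 13 mm bore, 85 mm deep. Origin: centre of its underside (20 mm above the bench), z up along the bore. The three vials stand 44 mm apart in a row along the stand's y, in any order.
- vial_b_mouth (a point): Centre of that vial's mouth, at its rim, 110 mm above the bench.
- probe_b: Probe in vial_b: steel rod 10 mm diameter, 76 mm long, tapered foot, black cap 24 mm diameter, 18 mm high on top. Origin: on the axis at the cap's underside, z up. Fully home the cap's underside rests on the vial's rim, 90 mm above the vial's origin; the proud one is about 48 mm higher and resists with about 5 N while pushed down.
- vial_c: Clear glass vial fixed in the stand, 23 mm outside diameter, 90 mm tall, 13 mm bore, 85 mm deep. Origin: centre of its underside (20 mm above the bench), z up along the bore. The three vials stand 44 mm apart in a row along the stand's y, in any order.
- vial_c_mouth (a point): Centre of that vial's mouth, at its rim, 110 mm above the bench.
- probe_c: Probe in vial_c: steel rod 10 mm diameter, 76 mm long, tapered foot, black cap 24 mm diameter, 18 mm high on top. Origin: on the axis at the cap's underside, z up. Fully home the cap's underside rests on the vial's rim, 90 mm above the vial's origin; the proud one is about 48 mm higher and resists with about 5 N while pushed down.
- screwdriver: Loose screwdriver, 170 mm long, lying along its x, about 30 mm high. A bystander: leave alone.
- board: Loose circuit board 70 x 110 mm, parts up to 16 mm high; origin under its centre. A bystander: leave alone.
- meter: Loose hand multimeter 150 x 75 x 36 mm; origin under its centre. A bystander: leave alone.
- spool: Loose solder spool, 56 mm diameter, 40 mm high, origin under its centre. A bystander: leave alone.
- brush: Loose cleaning brush, 160 mm long, lying along its x. A bystander: leave alone.
- wash_bottle: Loose plastic bottle, 56 mm diameter, 130 mm tall, origin under its centre. A bystander: leave alone.
- parts_tray: Loose empty tray 90 x 130 x 30 mm, origin under its centre. A bystander: leave alone.
There are look-alikes about, which are no part of the job. What is shaped like the stand but yellow is not meant.

How it is judged:
On the way:
1. The proud probe is home in its vial (cap within 3.5 mm of the rim) while the keeper is still open (more than 0.9 rad) (z of probe_a in the frame of vial_a between 0.087 and 0.0935 m and horizontal distance between probe_a and vial_a_mouth below 0.005 m and value of joint keeper above 0.9 rad), for 0.2 s.
At the end, for the whole second after the job is handed in: All three probes are home in their vials (underside of cap within 3.5 mm above the rim, cap centre within 5 mm of the vial's axis) and at rest, and the keeper lies closed over the catch (hinge below 0.06 rad), at rest (z of probe_a in the frame of vial_a between 0.087 and 0.0935 m and horizontal distance between probe_a and vial_a_mouth below 0.005 m and z of probe_b in the frame of vial_b between 0.087 and 0.0935 m and horizontal distance between probe_b and vial_b_mouth below 0.005 m and z of probe_c in the frame of vial_c between 0.087 and 0.0935 m and horizontal distance between probe_c and vial_c_mouth below 0.005 m and value of joint keeper below 0.06 rad and velocity of joint keeper below 0.05 rad/s and linear speed of probe_a below 0.02 m/s); the robot touches nothing.
It fails at once if A bystander on the bench is moved more than 30 mm (distance of any of screwdriver, board, meter, spool, brush, wash_bottle, parts_tray from where it was at the start of the episode above 0.03 m).
It also fails if it takes over 48 s, if anything falls off the work surface, if the arm or the gripper's body presses on something with over 40 N, if the wrist force passes 120 N, or if a joint passes its speed limit or range.

## Working session

There is one attempt and no reset: what is moved stays moved. The work goes in short steps, Python scripts to look and compute and a tool call to move; the robot and the scene stay as the last step left them, time stands still between calls to the robot, and variables do not carry over. Pictures are saved under pics/ and viewed, on a budget of 10 in all, crops included, one or two more only if the job needs it, and the job is handed in when it is done.

Besides the shell and the picture viewer there is one more tool, called by a JSON object that holds its "fn" and its "kwargs". drive_tool: Moves the arm, as the interface text tells. Its arguments: {"type":"object","properties":{"deltas":{"type":"array"},"squeeze":{"type":"number"}},"required":["deltas"]}

```bash
mkdir -p pics; cat > h.py <<'E'
from bench import *
import numpy as np, cv2
from scipy.spatial.transform import Rotation as Ro
def w(name,px,d,st=None):
    p=camera_params(name);K=np.array(p["K"])
    c=np.linalg.inv(K)@np.array([px[0],px[1],1.])*d
    if name=="wrist":
        st=st or read_state();M=np.array(p["mount"]);c=M[:3,:3]@c+M[:3,3]
        return Ro.from_quat(st["eef_rot"]).as_matrix()@c+st["ee_pos"]
    return np.array(p["R"]).T@(c-np.array(p["t"]))
def proj(name,X):
    p=camera_params(name);c=np.array(p["R"])@X+np.array(p["t"]);u=np.array(p["K"])@c
    return u[:2]/u[2]
E
python3 - <<'E'
from h import *
ims=[]
for n in ("side","top"):
    im,d=camera(n);np.save(f"{n}_d.npy",d);np.save(f"{n}_i.npy",im)
    cv2.imwrite(f"pics/{n}1.png",im[:,:,::-1])
    for l in ("keeper_hinge","keeper_end","catch","vial_a_mouth","probe_a"):
        for r in tip_of(l,n)[:5]:
            px=np.array(r["location"])*[560,420];i=np.clip(px.astype(int),0,[559,419])
            print(n,l,round(r["score"],2),px.round(0),w(n,px,d[i[1],i[0]]).round(3))
s=read_state();print(s["ee_pos"],s["eef_rot"],s["time"],s["width"])
E
```

```text
side keeper_hinge 0.84 [280. 197.] [ 0.513 -0.039  0.134]
side keeper_hinge 0.83 [286. 262.] [0.386 0.049 0.001]
side keeper_end 0.85 [241. 302.] [0.244 0.32  0.146]
side catch 0.71 [244. 300.] [0.252 0.307 0.134]
side catch 0.64 [248. 216.] [0.625 0.007 0.011]
side vial_a_mouth 0.43 [258. 216.] [ 0.62  -0.035 -0.005]
side vial_a_mouth 0.32 [281. 193.] [ 0.524 -0.052  0.137]
side probe_a 0.51 [275. 205.] [ 0.499 -0.008  0.126]
side probe_a 0.5 [255. 204.] [0.492 0.074 0.177]
side probe_a 0.38 [268. 211.] [0.496 0.024 0.123]
top keeper_hinge 0.96 [228. 287.] [0.274 0.144 0.12 ]
top keeper_hinge 0.91 [292. 211.] [ 0.514 -0.046  0.136]
top keeper_hinge 0.5 [242. 213.] [0.523 0.127 0.002]
top keeper_end 0.93 [172. 293.] [0.251 0.312 0.132]
top keeper_end 0.57 [316. 197.] [ 0.529 -0.112  0.294]
top catch 0.85 [246. 211.] [0.526 0.11  0.021]
top catch 0.74 [175. 300.] [0.233 0.301 0.138]
top vial_a_mouth 0.4 [255. 215.] [0.491 0.064 0.173]
top vial_a_mouth 0.19 [269. 213.] [0.505 0.026 0.127]
top probe_a 0.57 [269. 218.] [0.492 0.026 0.124]
top probe_a 0.42 [251. 215.] [0.492 0.075 0.174]
top probe_a 0.37 [281. 209.] [ 0.517 -0.014  0.131]
[0.18158494 0.59804862 0.23657155] [1.46867621e-01 9.89156155e-01 4.79700169e-05 4.51747149e-06] 0.6 0.08697179920119286
```

View pics/side1.png

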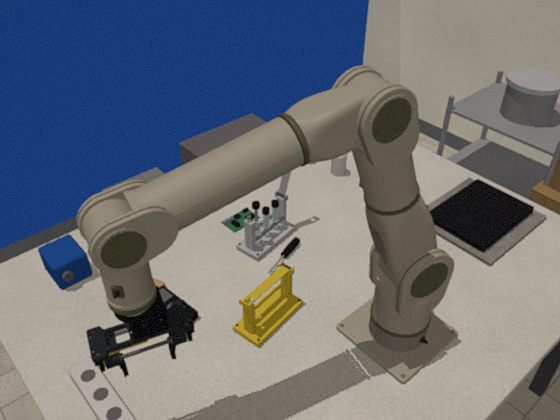

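View pics/top1.png

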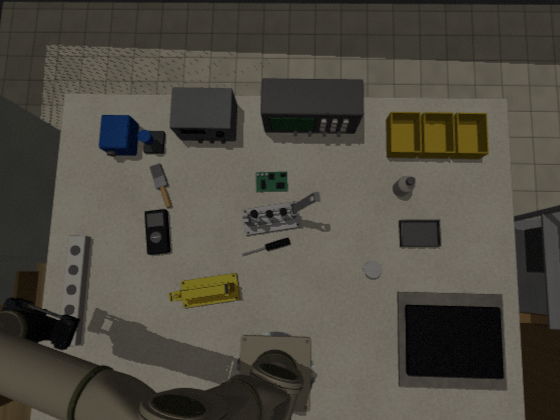

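Side: the grey stand is at about (265,225), with the proud cap at (255,204) and the open keeper at (283,185). The yellow frame is at (268,305). Top: the grey stand is at (272,217) with the keeper leaning out to (316,197), and the yellow one is at (208,290). The aluminium stand holding vials fits the description; the yellow one is the look-alike. I'll confirm this in a crop and measure from the depth.

```bash
python3 - <<'E'
from h import *
a=np.load("top_i.npy")[165:255,225:345];b=np.load("side_i.npy")[160:260,215:325]
A=cv2.resize(a,(533,400),interpolation=cv2.INTER_CUBIC);B=cv2.resize(b,(440,400),interpolation=cv2.INTER_CUBIC)[:,:260]
cv2.imwrite("pics/crop1.png",np.hstack([A,B])[:,:,::-1])
for n in("top","side"):
    d=np.load(n+"_d.npy");im=np.load(n+"_i.npy").astype(int)
    P=[]
    for v in range(150,280):
        for u in range(220,345):
            if d[v,u]>0:P.append([*w(n,(u+.0,v+.0),d[v,u]),im[v,u].max(),u,v])
    P=np.array(P)
    m=(P[:,0]>.42)&(P[:,0]<.6)&(P[:,1]>-.16)&(P[:,1]<.16)
    P=P[m]
    for lo,hi in((.01,.03),(.1,.14),(.14,.19),(.19,.32)):
        q=P[(P[:,2]>lo)&(P[:,2]<hi)];print(n,lo,len(q),q[:,:3].mean(0).round(3),q[:,:3].min(0).round(3),q[:,:3].max(0).round(3))
        if lo in(.01,.1):
            r=cv2.minAreaRect((q[:,:2]*1000).astype(np.float32));print(r)
    q=P[(P[:,3]<60)&(P[:,2]>.115)]
    print(q[np.argsort(q[:,1])].round(3)[::2])
E
```

```text
Traceback (most recent call last):
  File "h.py", line 5, in w
    p=camera_params(name);K=np.array(p["K"])
ValueError: time passes only in moves, steps and waits
```

View pics/crop1.png

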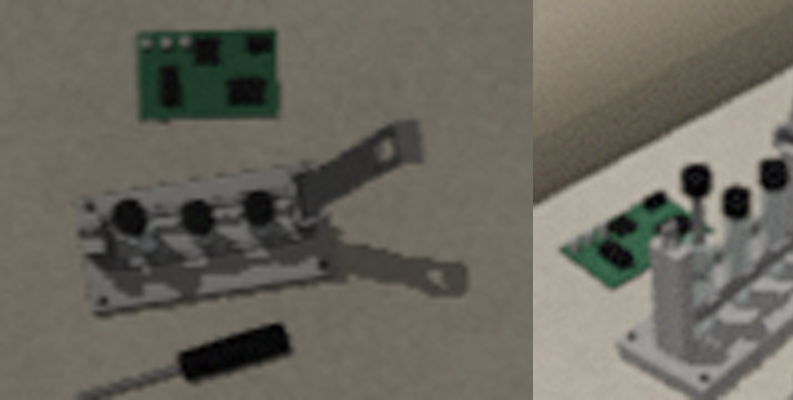

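The crop confirms it: aluminium stand with three capped probes, the proud one at the catch end (crop ~(130,215) and (697,180)), and the keeper open at the other end. I'll move over the stand for a close look with the wrist camera.

{"fn": "drive_tool", "kwargs": {"deltas": [[0, 0, 65, -0.46, -0.43, -0.15, 1], [0, 0, 65, -0.46, -0.43, -0.15, 1], [0, 0, 65, -0.46, -0.43, -0.15, 1], [0, 0, 65, -0.46, -0.43, -0.15, 1], [0, 0, 65, -0.46, -0.43, -0.15, 1], [0, 0, 65, -0.46, -0.43, -0.15, 1], [0, 0, 65, -0.46, -0.43, -0.15, 1], [0, 0, 65, -0.46, -0.43, -0.15, 1], [0, 0, 65, -0.46, -0.43, -0.15, 1], [0, 0, 65, -0.46, -0.43, -0.15, 1], [0, 0, 65, -0.46, -0.43, -0.15, 1], [0, 0, 65, -0.46, -0.43, -0.15, 1]], "squeeze": 10}}

```text
time: 1.8
ee_pos: [0.4743, 0.0908, 0.3764]
eef_rot: [0.655, 0.755, 0.001, 0.0]
ft_force: [1.3, 0.6, -0.5]
width: 0.0025
```

{"fn": "drive_tool", "kwargs": {"deltas": [[0, 0, 0, 0.03, 0, -0.01, 1], [0, 0, 0, 0.03, 0, -0.01, 1], [0, 0, 0, 0.03, 0, -0.01, 1], [0, 0, 0, 0.03, 0, -0.01, 1]]}}

```text
time: 2.2
ee_pos: [0.4694, 0.1222, 0.3853]
eef_rot: [0.655, 0.755, -0.0, -0.0]
ft_force: [-0.6, 0.4, -0.4]
width: 0.0004
```

```bash
cat > look.py <<'E'
from h import *
import sys
def look(name):
    p=camera_params("wrist");st=read_state();im,d=camera("wrist")
    cv2.imwrite(name,im[:,:,::-1])
    K=np.array(p["K"]);M=np.array(p["mount"]);v,u=np.mgrid[0:420,0:560]
    c=np.stack([u,v,np.ones_like(u)],-1)@np.linalg.inv(K).T*d[...,None]
    T=c@M[:3,:3].T+M[:3,3];W=T@Ro.from_quat(st["eef_rot"]).as_matrix().T+st["ee_pos"]
    W[d==0]=np.nan
    return im,W,st,M
E
python3 - <<'E'
from look import *
im,W,st,M=look("pics/w1.png")
print(M.round(3),st["ee_pos"],st["eef_rot"].round(4) if hasattr(st["eef_rot"],'round') else st["eef_rot"],st["time"])
np.savez("w1",im=im,W=W)
for l in("keeper_hinge","keeper_end","catch","vial_a_mouth","probe_a"):
    for r in tip_of(l,"wrist")[:4]:
        px=np.array(r["location"])*[560,420];i=np.clip(px.astype(int),0,[559,419])
        print(l,round(r["score"],2),px.round(0),W[i[1],i[0]].round(3))
m=(im.max(2)<70)&(W[...,2]>.115)&(W[...,2]<.2)
n,L,S,C=cv2.connectedComponentsWithStats(m.astype(np.uint8))
for k in range(1,n):
    if S[k,4]>150:
        q=W[L==k];z=np.percentile(q[:,2],80);t=q[abs(q[:,2]-z)<.004]
        print("cap",C[k].round(),S[k,4],z.round(4),t.mean(0).round(4),(t.min(0)+t.max(0))/2,np.ptp(t,axis=0).round(3))
E
```

```text
[[ 0.    -0.952 -0.305  0.085]
 [ 1.     0.     0.    -0.001]
 [-0.    -0.305  0.952 -0.15 ]
 [ 0.     0.     0.     1.   ]] [0.46937971 0.12224693 0.38533365] [ 6.552e-01  7.554e-01 -1.000e-04 -0.000e+00] 2.2
keeper_hinge 0.75 [132. 140.] [0.265 0.153 0.136]
catch 0.68 [105.   3.] [0.236 0.305 0.136]
catch 0.67 [294. 200.] [0.491 0.104 0.148]
vial_a_mouth 0.65 [293. 214.] [0.498 0.074 0.113]
probe_a 0.86 [290. 225.] [0.49  0.077 0.178]
probe_a 0.54 [295. 241.] [0.504 0.037 0.129]
cap [526. 104.] 1630 0.1278 [0.7794 0.2687 0.1273] [0.77991357 0.25966282 0.12775756] [0.005 0.197 0.008]
cap [  5. 226.] 472 0.1292 [ 0.0699 -0.0071  0.129 ] [ 0.06589807 -0.01015085  0.12923137] [0.016 0.067 0.008]
cap [294. 233.] 474 0.1775 [0.497  0.0703 0.1772] [0.49703854 0.06967764 0.17666781] [0.023 0.024 0.006]
cap [507. 268.] 1720 0.1534 [0.8253 0.0437 0.1533] [0.84956563 0.03301487 0.15343893] [0.093 0.055 0.008]
cap [467. 339.] 1396 0.163 [ 0.8082 -0.0739  0.1625] [ 0.80761879 -0.07552979  0.16303908] [0.007 0.084 0.008]
```

View pics/w1.png

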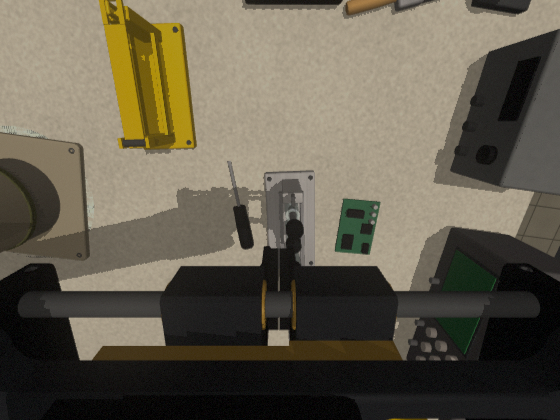

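The wrist picture shows the proud cap at (294,233), the catch above it at (294,200), and the stand base from (265,172) to (314,265). Next I'll get the stand's heading.

```bash
python3 - <<'E'
from h import *
D=np.load("w1.npz");W=D["W"];im=D["im"].astype(int)
def rep(W,im,tag):
    near=(W[...,0]>.43)&(W[...,0]<.58)&(W[...,1]>-.2)&(W[...,1]<.16)
    z=W[...,2]
    b=W[near&(z>.014)&(z<.027)]
    r=cv2.minAreaRect((b[:,:2]*1000).astype(np.float32));print(tag,"base",len(b),np.round(r[0],1),np.round(r[1],1),round(r[2],2))
    m=near&(z>.117)&(z<.2)&(im.max(2)<60)
    n,L,S,C=cv2.connectedComponentsWithStats(m.astype(np.uint8))
    for k in range(1,n):
        if S[k,4]>5:
            q=W[L==k];print(tag,"cap",C[k].round(),S[k,4],q.mean(0).round(4),np.ptp(q,axis=0).round(3))
    k=W[near&(z>.19)&(z<.32)]
    if len(k)>5: print(tag,"keeper top",k[k[:,2]>k[:,2].max()-.01].mean(0).round(3),k.mean(0).round(3),k.min(0).round(3),k.max(0).round(3),len(k))
rep(W,im,"wrist")
for n in("top","side"):
    p=camera_params(n);d=np.load(n+"_d.npy");v,u=np.mgrid[0:420,0:560]
    c=np.stack([u,v,np.ones_like(u)],-1)@np.linalg.inv(np.array(p["K"])).T*d[...,None]
    rep((c-np.array(p["t"]))@np.array(p["R"]),np.load(n+"_i.npy").astype(int),n)
E
```

```text
wrist base 2471 [485.7  25.1] [127.1 186.1] 10.22
wrist cap [294. 233.] 453 [0.4991 0.0592 0.1587] [0.03  0.066 0.062]
wrist cap [298. 264.] 8 [ 0.5175 -0.0065  0.1208] [0.005 0.002 0.006]
wrist keeper top [ 0.511 -0.074  0.206] [ 0.511 -0.074  0.204] [ 0.511 -0.076  0.198] [ 0.511 -0.072  0.211] 10
top base 886 [485.5  23.8] [129.7 189.6] 10.32
top cap [296. 207.] 83 [ 0.5197 -0.0572  0.1644] [0.029 0.03  0.081]
top cap [282. 211.] 45 [ 0.5121 -0.0169  0.1271] [0.022 0.022 0.013]
top cap [253. 213.] 50 [0.4966 0.0687 0.174 ] [0.022 0.021 0.021]
top cap [269. 213.] 47 [0.5042 0.0263 0.1275] [0.022 0.022 0.015]
top keeper top [ 0.529 -0.11   0.293] [ 0.526 -0.093  0.256] [ 0.51  -0.12   0.193] [ 0.543 -0.067  0.299] 191
side base 714 [485.2  26.3] [124.7 197.4] 8.35
side cap [279. 194.] 10 [ 0.521  -0.0434  0.1366] [0.02  0.01  0.006]
side cap [255. 205.] 45 [0.4925 0.074  0.1724] [0.026 0.023 0.017]
side cap [275. 203.] 37 [ 0.5092 -0.0135  0.1253] [0.023 0.03  0.012]
side cap [266. 210.] 37 [0.4998 0.0307 0.1261] [0.025 0.023 0.015]
side keeper top [ 0.514 -0.07   0.204] [ 0.518 -0.069  0.198] [ 0.506 -0.078  0.19 ] [ 0.532 -0.062  0.209] 31
```

{"fn": "drive_tool", "kwargs": {"deltas": [[0, 0, -2.1, -0.0554, 0.0192, 0.05, 1], [0, 0, -2.1, -0.0554, 0.0192, 0.05, 1], [0, 0, -2.1, -0.0554, 0.0192, 0.1, 1], [0, 0, -2.1, -0.0554, 0.0192, 0.14, 1], [0, 0, -2.1, -0.0554, 0.0192, 0.175, 1], [0, 0, -2.1, -0.0554, 0.0192, 0.18, 1], [0, 0, -2.1, -0.0554, 0.0192, 0.18, 1], [0, 0, -2.1, -0.0554, 0.0192, 0.18, 1]]}}

```text
time: 3.3
ee_pos: [0.4974, 0.0706, 0.2075]
eef_rot: [0.641, 0.767, 0.001, 0.001]
ft_force: [0.0, 0.7, 0.4]
width: 0.0006
```

```bash
python3 - <<'E'
from look import *
im,W,st,M=look("pics/w2.png")
print(st["ee_pos"],st["eef_rot"],st["ft_force"])
im2,d=camera("side");c=cv2.resize(im2[150:260,210:330],(600,550),interpolation=cv2.INTER_CUBIC)
cv2.imwrite("pics/s2.png",c[:,:,::-1])
for n in("wrist","side"):
  for l in("catch","probe_a"):
    for r in tip_of(l,n)[:3]:
        print(n,l,round(r["score"],2),(np.array(r["location"])*[560,420]).round(0))
E
```

```text
[0.49740863 0.07056972 0.20754945] [6.41384865e-01 7.67218196e-01 1.12832470e-03 6.49311267e-04] [0.03239471 0.74573157 0.35862584]
wrist catch 0.56 [278. 193.]
wrist probe_a 0.73 [276. 243.]
wrist probe_a 0.25 [276. 194.]
side catch 0.9 [251. 216.]
side catch 0.56 [248. 300.]
side probe_a 0.63 [258. 204.]
side probe_a 0.58 [146. 279.]
side probe_a 0.54 [266. 211.]
```

View pics/s2.png

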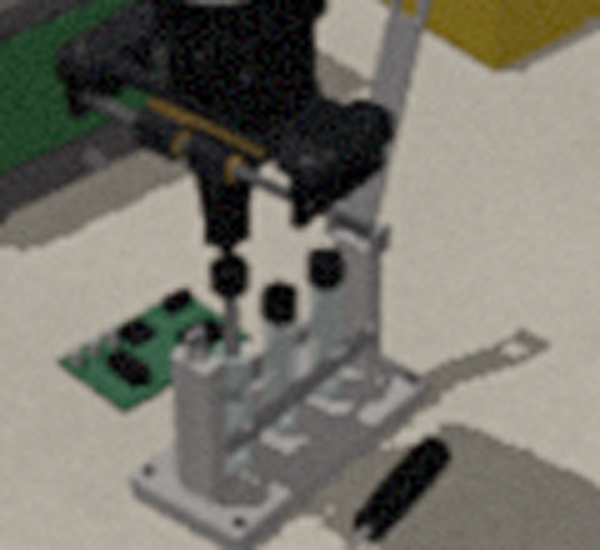

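View pics/w2.png

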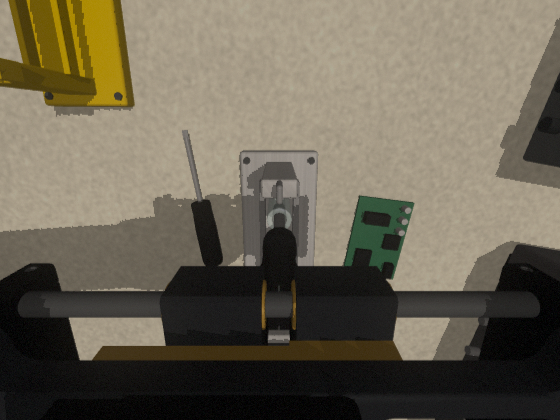

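The fingertips are centred over the proud cap: cap at (229,272) in the side crop, (279,245) in the wrist view. Pushing down.

{"fn": "drive_tool", "kwargs": {"deltas": [[0, 0, 0, 0, 0, 0.01, 1], [0, 0, 0, 0, 0, 0.017, 1], [0, 0, 0, 0, 0, 0.024, 1], [0, 0, 0, 0, 0, 0.031, 1], [0, 0, 0, 0, 0, 0.038, 1], [0, 0, 0, 0, 0, 0.044, 1], [0, 0, 0, 0, 0, 0.05, 1], [0, 0, 0, 0, 0, 0.056, 1], [0, 0, 0, 0, 0, 0.06, 1], [0, 0, 0, 0, 0, 0.06, 1]]}}

```text
time: 4.6
ee_pos: [0.4959, 0.0702, 0.1448]
eef_rot: [0.641, 0.767, -0.001, -0.0]
ft_force: [0.2, 0.6, -0.2]
width: 0.0004
```

{"fn": "drive_tool", "kwargs": {"deltas": [[0, 0, 0, 0, 0, 0.002, 1], [0, 0, 0, 0, 0, 0.004, 1], [0, 0, 0, 0, 0, 0.005, 1]]}}

```text
time: 4.9
ee_pos: [0.4967, 0.0704, 0.1423]
eef_rot: [0.641, 0.767, 0.0, -0.0]
ft_force: [-12.7, -2.4, 33.4]
width: 0.0005
```

The force rose to 33 N at tip height 0.128 m, so the cap is on the rim. I'll retract and check.

{"fn": "drive_tool", "kwargs": {"deltas": [[0, 0, 0, 0, 0, -0.04, 1], [0, 0, 0, 0, 0, -0.09, 1], [0, 0, 0, 0, 0, -0.14, 1], [0, 0, 0, 0, 0, -0.19, 1], [0, 0, 0, 0, 0, -0.24, 1], [0, 0, 0, -0.04, 0, -0.26, 1], [0, 0, 0, -0.08, 0, -0.26, 1], [0, 0, 0, -0.13, 0, -0.26, 1], [0, 0, 0, -0.18, 0, -0.26, 1], [0, 0, 0, -0.22, 0, -0.26, 1], [0, 0, 0, -0.235, 0, -0.26, 1], [0, 0, 0, -0.235, 0, -0.26, 1]]}}

```text
time: 6.1
ee_pos: [0.5374, -0.1638, 0.4]
eef_rot: [0.643, 0.766, -0.001, -0.0]
ft_force: [0.2, 0.3, -0.2]
width: 0.0008
```

```bash
python3 - <<'E'
from look import *
im,W,st,M=look("pics/w3.png")
print(st["ee_pos"],st["eef_rot"],st["ft_force"])
z=W[...,2];m=(abs(W[...,0]-.505)<.07)&(abs(W[...,1]-.03)<.13)
for u,v in [(0,0)]:pass
mm=m&(z>.117)&(z<.2)&(im.max(2)<60)
n,L,S,C=cv2.connectedComponentsWithStats(mm.astype(np.uint8))
for k in range(1,n):
    if S[k,4]>40:q=W[L==k];print("cap",C[k].round(),S[k,4],np.median(q,0).round(4),q[:,2].max().round(4))
k=W[(abs(W[...,0]-.525)<.05)&(W[...,1]<-.03)&(W[...,1]>-.15)&(z>.2)&(z<.32)]
if len(k):print("keeper",len(k),k.min(0).round(3),k.max(0).round(3))
im2,d=camera("side");cv2.imwrite("pics/s3.png",np.hstack([cv2.resize(im2[150:260,210:320],(400,400),interpolation=cv2.INTER_CUBIC),im[:400,100:500]])[:,:,::-1])
E
```

```text
[ 0.53743328 -0.16379393  0.39999807] [ 6.43239110e-01  7.65664931e-01 -8.09223280e-04 -7.48280299e-05] [ 0.20876146  0.26013418 -0.24060786]
cap [280.  30.] 340 [0.5053 0.0251 0.1293] 0.1322
cap [280.  68.] 280 [ 0.513  -0.0178  0.1294] 0.1319
keeper 1461 [ 0.51  -0.122  0.2  ] [ 0.544 -0.068  0.298]
```

View pics/s3.png

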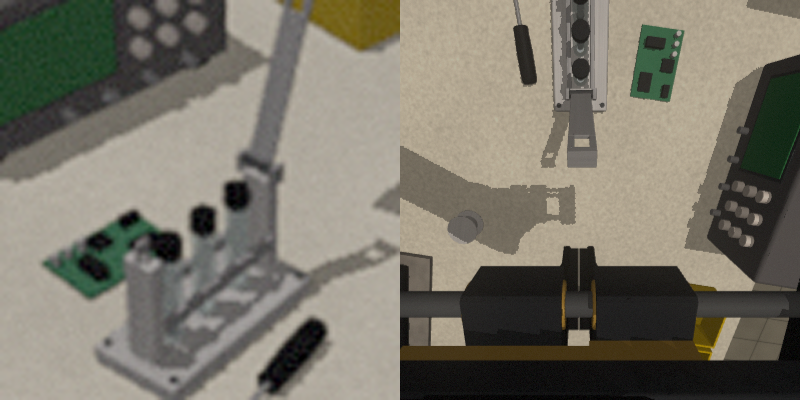

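All three caps are level (tops ~0.129 m in the wrist depth; side crop (165,245), (203,220), (236,194)). The keeper is still open and centred on the finger line: keeper column ~581, fingers ~578. Now I'll drop behind the keeper and push it over.

{"fn": "drive_tool", "kwargs": {"deltas": [[0, 0, 0, 0, 0, 0.04, 1], [0, 0, 0, 0, 0, 0.08, 1], [0, 0, 0, 0, 0, 0.115, 1], [0, 0, 0, 0, 0, 0.131, 1], [0, 0, 0, 0, 0, 0.131, 1], [0, 0, 0, 0.02, 0, 0.131, 1], [0, 0, 0, 0.035, 0, 0.131, 1], [0, 0, 0, 0.05, 0, 0.131, 1], [0, 0, 0, 0.065, 0, 0.131, 1], [0, 0, 0, 0.08, 0, 0.131, 1], [0, 0, 0, 0.095, 0, 0.131, 1], [0, 0, 0, 0.11, 0, 0.131, 1]]}}

```text
time: 7.4
ee_pos: [0.5189, -0.0513, 0.2712]
eef_rot: [0.641, 0.768, 0.001, 0.001]
ft_force: [0.2, -0.4, 0.6]
width: 0.0003
```

{"fn": "drive_tool", "kwargs": {"deltas": [[0, 0, 0, 0.015, 0, 0.002, 1], [0, 0, 0, 0.03, 0, 0.002, 1], [0, 0, 0, 0.045, 0, 0.002, 1], [0, 0, 0, 0.061, 0, 0.002, 1]]}}

```text
time: 7.8
ee_pos: [0.508, 0.0086, 0.2691]
eef_rot: [0.641, 0.768, 0.001, 0.001]
ft_force: [0.3, -1.2, 0.8]
width: 0.0003
```

```bash
python3 - <<'E'
from look import *
im,W,st,M=look("pics/w4.png")
print(st["ee_pos"],st["ft_force"])
im2,d=camera("side");cv2.imwrite("pics/s4.png",np.hstack([cv2.resize(im2[130:260,200:330],(400,400),interpolation=cv2.INTER_CUBIC),im[:400,80:480]])[:,:,::-1])
E
```

```text
[0.50797239 0.00861762 0.26914926] [ 0.25269749 -1.16964728  0.77798824]
```

View pics/s4.png

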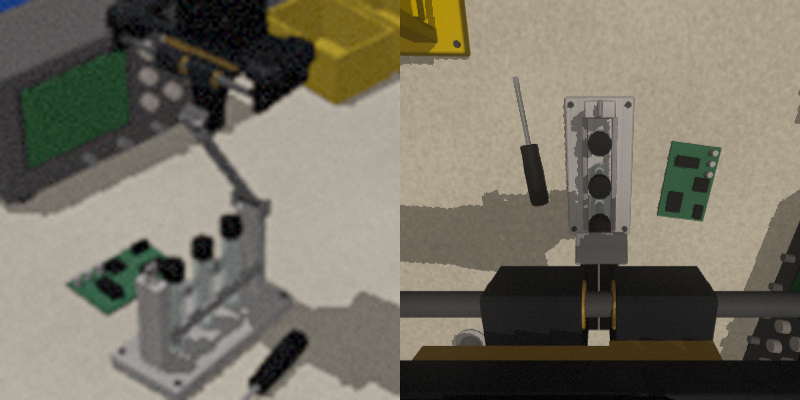

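The keeper now leans inward with the fingers behind its end (side crop (200,120)), and all the probes are still level. I'll follow the arc down.

{"fn": "drive_tool", "kwargs": {"deltas": [[0, 0, 0, 0.013, 0, 0.012, 1], [0, 0, 0, 0.025, 0, 0.026, 1], [0, 0, 0, 0.034, 0, 0.04, 1], [0, 0, 0, 0.042, 0, 0.055, 1], [0, 0, 0, 0.048, 0, 0.07, 1], [0, 0, 0, 0.053, 0, 0.086, 1], [0, 0, 0, 0.056, 0, 0.1, 1], [0, 0, 0, 0.057, 0, 0.11, 1], [0, 0, 0, 0.057, 0, 0.114, 1], [0, 0, 0, 0.057, 0, 0.116, 1]]}}

```text
time: 8.9
ee_pos: [0.4975, 0.0632, 0.1512]
eef_rot: [0.642, 0.767, -0.0, -0.0]
ft_force: [-0.4, 0.3, -0.3]
width: 0.0005
```

{"fn": "drive_tool", "kwargs": {"deltas": [[0, 0, 0, 0, 0, 0.001, 1], [0, 0, 0, 0, 0, 0.002, 1], [0, 0, 0, 0, 0, 0.003, 1]]}}

```text
time: 9.2
ee_pos: [0.4981, 0.0633, 0.1501]
eef_rot: [0.642, 0.767, 0.001, 0.0]
ft_force: [-8.8, -1.8, 21.9]
width: 0.001
```

Hard contact at tip height 0.136 m, which is the closed keeper's top. Retracting for the final check.

{"fn": "drive_tool", "kwargs": {"deltas": [[0, 0, 0, 0, 0, -0.03, 1], [0, 0, 0, 0, 0, -0.08, 1], [0, 0, 0, 0, 0, -0.13, 1], [0, 0, 0, -0.04, 0, -0.17, 1], [0, 0, 0, -0.09, 0, -0.2, 1], [0, 0, 0, -0.14, 0, -0.2, 1], [0, 0, 0, -0.18, 0, -0.2, 1], [0, 0, 0, -0.18, 0, -0.2, 1], [0, 0, 0, -0.18, 0, -0.2, 1]]}}

```text
time: 10.1
ee_pos: [0.5294, -0.1153, 0.3489]
eef_rot: [0.643, 0.766, 0.0, 0.0]
ft_force: [0.0, 1.0, 0.3]
width: 0.0003
```

```bash
python3 - <<'E'
from look import *
im,W,st,M=look("pics/w5.png")
print(st["ee_pos"],st["ft_force"],st["time"])
# heights along the keeper
o=np.array([.5176,-.0483]);a=np.array([-.179,.984]);b=np.array([.984,.179])
P=W.reshape(-1,3);P=P[~np.isnan(P[:,0])];s=(P[:,:2]-o)@a;l=(P[:,:2]-o)@b
for lo in range(0,190,15):
    q=P[(s>lo/1e3)&(s<lo/1e3+.015)&(abs(l)<.011)&(P[:,2]>.1)&(P[:,2]<.2)]
    if len(q)>5:print(lo,len(q),np.median(q[:,2]).round(4))
im2,d=camera("side");cv2.imwrite("pics/s5.png",np.hstack([cv2.resize(im2[150:260,210:320],(400,400),interpolation=cv2.INTER_CUBIC),im[:400,80:480]])[:,:,::-1])
E
```

```text
[ 0.52940925 -0.11532531  0.34886047] [0.01950558 0.98276269 0.34272086] 10.1
0 245 0.1377
15 247 0.1374
30 265 0.1374
45 266 0.1374
60 281 0.1375
75 292 0.1373
90 303 0.1374
105 316 0.1375
120 340 0.1376
135 47 0.1374
```

View pics/s5.png

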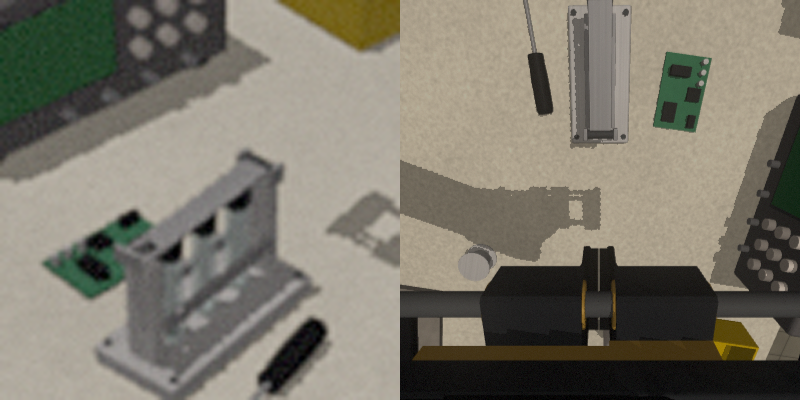

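The keeper lies level over the row, with its height constant at 0.1374 m along its length (angle ≈ 0). Its end is over the catch at (145,248) in the side crop, and the caps sit below it. The robot is clear, so I'm handing in.

```bash
python3 -c "
from bench import *
print(close_job())"
```

```text
the job is handed in; nothing more can be done
None
```

The job is done and handed in at about 10 s of the 48 s limit. I pushed the proud probe, the one at the catch end of the aluminium stand, down onto its rim. Then I swung the keeper over the row and pressed it closed.

**Probe:** While pushing it down, the force rose to 33 N with the fingertips at 0.128 m, the cap-top height of a seated probe. With the keeper still open, the side view showed all three caps level. The wrist depth covered only the two neighbours, at about 0.129 m, because the pushed cap was out of that view.

**Keeper:** It made hard contact (22 N) at 0.136 m, its closed height. Afterwards its top read 0.1373–0.1377 m along the length I could measure, so it lies level. The readings stop about 150 mm from the hinge, so I checked the slot over the catch only in the side picture.

**Bystanders:** The arm never went near the loose items, and the screwdriver and board looked unmoved in the last pictures. I did not measure the others.

**Failed or off:**
- One measuring script failed early on and I rewrote it.
- The force read near zero (−0.2 N) while the arm paused just above the end of the probe's travel.
- The depth readings run about 1.4 mm above the nominal heights, which is within the calibration.

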